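# Put the machinist's level away in its clamped case

### The arm

A 6-joint arm with a two-finger parallel gripper is mounted at the origin on the work surface. World frame = base frame: x ahead of the robot, y to its left, z up, the work surface at z = 0. Lengths are in m, angles in rad, forces in N, time in s.
With the tool pointing down it reaches from about 0.225 to 0.875 m from the base axis. Payload 3.4 kg.
Tool frame: the origin (TCP) lies where the fingers leave the gripper's body, on its centre line; the fingertips stand 73 mm ahead of it and the grasp point (between the pads) lies 54 mm ahead of it (manip.pinch_z is the distance from the TCP to the grasp point, in m); z points along the fingers, y is the line along which they close (so a half turn about z gives the same grasp; the last joint's range is limited). The gripper opens to 85 mm and grips with 20 to 120 N. Pads are 22 mm wide; open, the fingers measure 114 mm over their backs; the gripper's body (76 mm by 85 mm) begins 54 mm behind the grasp point. The pads swing forward as they close: fully open they stand 13 mm farther back than shut.
Start: joints at [1.045, 0.276, 1.505, -0, 1.361, -0.121], TCP at [0.226, 0.529, 0.304] pointing down, gripper open.
Joint ranges: [-2.89, 2.89], [-0.75, 2.08], [0.22, 2.7], [-1.18, 4.32], [0.11, 2.71], [-2.7, 2.7]. Speed limits (rad/s): [2.57, 2.57, 3.14, 3.14, 3.14, 3.14].

### API

Orientations are given as a unit quaternion [w, x, y, z].
In Python, from rig import readout, imaging, manip gives the robot as it stands. The module is installed in compiled form; this text tells all that it offers.
- The arm moves only by the tool servo_tool, never from a script. Its argument "moves" is a list of rows, each an object with "dp": the shift along the tool's x, y, z in units of 0.2 m (1.0 is 0.2 m), a list of three; "delta_rot": the turn, a rotation vector about the tool's x, y, z in units of 0.1 rad (1.0 is 0.1 rad), a list of three; "fingers": the opening, from 0 (shut) to 1 (fully open). In form: [{"dp": [dx, dy, dz], "delta_rot": [wx, wy, wz], "fingers": fingers}, ...]. A call has 1 to 5 rows; each row shifts and turns the commanded pose from where the row before left it, along the tool's axes as they then stand; what a row does not reach is not made up. A row lasts 1/10 s, in which the tool goes at most 50 mm and 8.59 degrees, less where a joint would pass 70% of its speed; a pose out of reach is approached as far as the arm can. A call with a number of a shift or a turn outside -1 to 1 is refused whole. A call with a gripper value outside its range is refused whole. The fingers move at their own pace and stop on an object; "force" is the grip in N (left out, the last holds). Time passes only in rows, so rows that do not move let the fingers close. It gives the time, the measured TCP pose, the force, the opening and the grip force at its end, in the units of the state.
- readout.get_state(): the state, without advancing time (a new reading comes with each control period).
- imaging.get_image(name): name is "scene" or "top" or "wrist"; returns (picture, depth): 420x560x3 uint8, red, green, blue; 420x560 float32, m along the optical axis (not along the pixel's ray), 0 where there is no reading.
- imaging.calibration(name): a dict with "intrinsics" (3x3 intrinsics, pixels), "R" (3x3) and "t" (3): a world point X has camera coordinates R X + t; the wrist camera has in their place "hand_eye" (4x4, takes a point from camera to tool coordinates, whose origin is the TCP and whose axes are the flange's). Camera axes: x right, y down, z forward; pixel columns grow to the right and rows downward; lengths in m; the calibration is good to about 2 mm. A picture is of the moment at which its call begins: read the wrist's pose just before it. calibration takes no time and is no camera call.
- manip.sign_off(): hands the job in; it is judged then, once.
The state is a dict: "clock": time; "qpos": joint angles; "qd": joint speeds; "effort": joint torques, N m; "position": TCP position; "ee_rot": TCP orientation; "contact_force": force on the tool from outside, world axes, zero at the start; "moment": the same for the moment, N m; "width": finger opening in m; "gripper_force": force on a finger pad.
Only numpy, scipy, OpenCV 4.12 (cv2) and the standard library are available. Lean on these libraries where they do the work, as an engineer would, in place of code of your own. Each camera call takes 0.05 s, during which the arm holds its last target. There are 200 camera calls.

### The job

Put the machinist's level away: draw it out from under the low shelf by the end that sticks out, lay it down upright and let go on the open bench clear of the shelf, then take it again by its middle and lower it (do not drop it) flat into its steel case, right way up, with your fingers in the cut-outs. Then set the loose lid gently on the case so that it is fully seated, let go of it, and swing the case's clamp all the way down onto the lid. Leave everything else on the bench where it is.

Things in the scene. Friction and masses are not known exactly. Their poses are not given: they have to be found in the camera images.
- level: machinist's level: aluminium bar 160 (x) x 30 (y) x 35 mm (z), 0.3 to 0.52 kg, small glass vial in the middle of its top. Origin: centre of its underside. Symmetric end for end, may go into the case either way round. Starts upright under the shelf, 45 to 75 mm of its near end sticking out towards the robot
- level_end_a (a point): centre of the level's end face at its -x end (the end that sticks out of the shelf at the start)
- level_end_b (a point): centre of the level's end face at its +x end
- shelf: fixed low plywood shelf 180 (x) x 310 mm (y); origin: centre of its foot. Board underside 48, top 60 mm above the bench; open front (-x face, 90 mm from the origin), 10 mm side walls, closed back. Tins and a carton up to 160 mm high stand on its back half
- case: fixed open steel case, origin under its centre, x along it. Outside 184 (x) x 52 (y) x 62 mm high; walls and floor 6 mm; cavity 172 x 40, 56 deep. Each long wall has a finger cut-out at mid length, x from -30 to 30 mm, from z = 6 mm to the rim. Beyond the +x end two cheeks (y = +-14, 6 thick, 98 mm high) carry the clamp
- clamp (a joint): clamp angle (rad): 0 = down, arm level, pointing along the case's -x, pad 1 mm over a seated lid's plate; pi/2 = upright; more (to 2.2) leans away from the case. Arm 16 wide, 12 thick, tip 85 mm from the hinge; pad 18 across, 60 mm from the hinge, 18 mm below the arm's middle line. Stiff (0.2 N m), stays where left; push it over with closed fingers. Starts at 1.6 to 2.1
- clamp_hinge (a point): the clamp's hinge axis (along the case's y), at x = 125, y = 0, z = 89 mm in the case frame
- clamp_tip (a point): end of the clamp's arm, on its middle line, 85 mm from the hinge
- lid: loose steel lid, 0.2 to 0.42 kg; origin: centre of its underside, x along it. Plug 158 x 30 x 8 mm (drops into the cavity), over it a plate 188 x 56 mm (z 8 to 16), on top a raised grip bar 64 (x) x 12 (y) mm, z 36 to 50, on a post at each end. Seated, the plate lies on the rim, origin 54 mm above the case's. Either way round. Starts flat on the bench, right way up, on the other side from the case
- square_tube: bystander: offcut of square steel tube 130 (x) x 30 x 30 mm lying partly under the shelf beside the level; origin: centre of its underside
- angle_bar: bystander: offcut of steel angle 130 (x) x 30 x 30 mm lying partly under the shelf on the level's other side; origin: centre of its underside
- tape_roll: bystander: roll of tape lying flat, 90 mm across, 45 mm high; origin: centre of its underside
- spray_can: bystander: spray can standing, 66 mm across, 190 mm high; origin: centre of its underside
- hammer: bystander: hammer lying along its x at one side of the bench
- wrench: bystander: wrench lying along its x at the other side
Not all that is in view belongs to the job. Leave any yellow look-alike of the level alone.

How it is judged:
By the outcome, as a careful person would: the job done as asked, in the order asked, and still so for the second after the job is handed in, with the robot touching nothing.
It also fails if it takes over 72 s, if anything falls off the work surface, if the arm or the gripper's body presses on something with over 40 N, if the wrist force passes 120 N, or if a joint passes its speed limit or range.

## Working session

There is one attempt and no reset: what is moved stays moved. The work goes in short steps, Python scripts to look and compute and a tool call to move; the robot and the scene stay as the last step left them, time stands still between calls to the robot, and variables do not carry over. Pictures are saved under pics/ and viewed, at most 10 in all, crops included, and the job is handed in when it is done.

Besides the shell and the picture viewer there is one more tool, called after ">>>" as name(argument=value, ...), one argument or row to a line, values as JSON. servo_tool: Moves the arm, as the interface text tells. Its arguments: {"type":"object","properties":{"moves":{"type":"array"},"force":{"type":"number"}},"required":["moves"]}

```bash
mkdir -p pics; cat > h.py <<'E'
import numpy as np, cv2
from rig import readout, imaging, manip
from scipy.spatial.transform import Rotation as Ro
def pose():
    s=readout.get_state(); q=s["ee_rot"]
    return np.array(s["position"]), Ro.from_quat([q[1],q[2],q[3],q[0]]).as_matrix(), s
def cam(name):
    p,R,s=pose(); c=imaging.calibration(name); K=np.array(c["intrinsics"])
    if name=="wrist":
        H=np.array(c["hand_eye"]); T=np.eye(4);T[:3,:3]=R;T[:3,3]=p; M=T@H
        return K,M[:3,:3],M[:3,3]
    Rc=np.array(c["R"]);return K,Rc.T,-Rc.T@np.array(c["t"])
def shot(name,fn=None):
    c=cam(name); im,d=imaging.get_image(name)
    if fn: cv2.imwrite("pics/"+fn+".png",im[:,:,::-1])
    return im,d,c
def cloud(d,c):
    K,R,o=c; v,u=np.mgrid[0:d.shape[0],0:d.shape[1]]
    P=np.stack([(u-K[0,2])/K[0,0]*d,(v-K[1,2])/K[1,1]*d,d],-1)
    return P@R.T+o
def ray(uv,c,z):
    K,R,o=c; uv=np.atleast_2d(uv).astype(float)
    r=np.c_[(uv[:,0]-K[0,2])/K[0,0],(uv[:,1]-K[1,2])/K[1,1],np.ones(len(uv))]@R.T
    return o+r*((z-o[2])/r[:,2])[:,None]
E
python3 - <<'E'
from h import *
for n in("scene","top"):
    im,d,c=shot(n,n+"0"); np.savez("/tmp/"+n,im=im,d=d,K=c[0],R=c[1],o=c[2]); print(n,c[2].round(3),c[1][:,2].round(2),(d>0).mean())
p,R,s=pose();print(p,R.round(3),s["width"],imaging.calibration("wrist")["hand_eye"],manip.pinch_z)
E
```

```text
scene [ 0.992 -0.794  1.121] [-0.3   0.59 -0.75] 0.9961649659863946
top [ 0.435 -0.007  1.305] [ 0.09  0.01 -1.  ] 0.9959013605442177
[0.22626583 0.52820886 0.3030981 ] [[-0.919  0.394 -0.001]
 [ 0.394  0.919 -0.001]
 [ 0.    -0.002 -1.   ]] 0.08523987475660669 [[-7.41628992e-04 -9.52868912e-01 -3.03381421e-01  7.70343771e-02]
 [ 9.99999199e-01 -1.01773655e-03  7.51994355e-04 -7.00586668e-04]
 [-1.02531440e-03 -3.03380620e-01  9.52868904e-01 -7.03326206e-02]
 [ 0.00000000e+00  0.00000000e+00  0.00000000e+00  1.00000000e+00]] 0.0539
```

View pics/scene0.png

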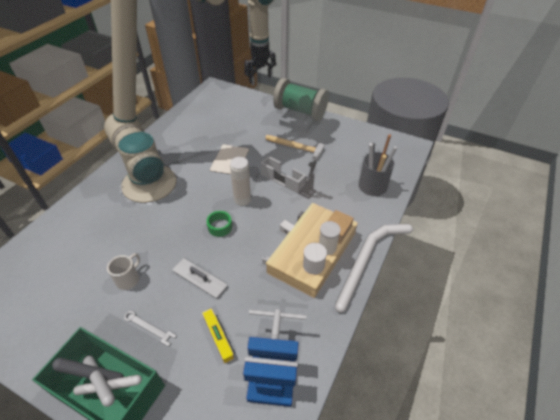

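View pics/top0.png

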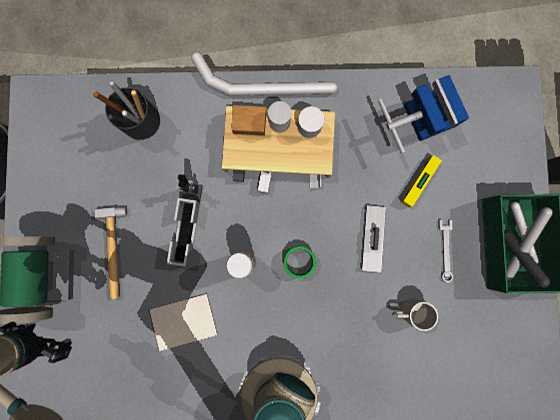

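The scene shows the shelf with three bars at its front. In the top view the level's end is at (264,182), the offcuts at (237,176) and (317,182), the case at (183,228) with its clamp at (187,183), and the lid at (373,240). The can is at (239,265), the tape at (299,261) and the yellow decoy at (422,180).

```bash
python3 - <<'E'
from h import *
z=np.load("/tmp/top.npz"); im,d=z["im"],z["d"]; c=(z["K"],z["R"],z["o"])
P=cloud(d,c)
def rect(name,box,lo,hi):
    u0,v0,u1,v1=box; m=np.zeros(d.shape,np.uint8)
    s=P[v0:v1,u0:u1]; m[v0:v1,u0:u1]=(s[...,2]>lo)&(s[...,2]<hi)
    n,l,st,ce=cv2.connectedComponentsWithStats(m)
    if n<2: print(name,"none");return
    k=1+np.argmax(st[1:,4]); q=P[l==k]
    r=cv2.minAreaRect(q[:,:2].astype(np.float32)*1000)
    print(name,st[k,4],"c",np.round(r[0],1),"size",np.round(r[1],1),"ang",round(r[2],1),"z",np.percentile(q[:,2],[5,50,95]).round(4))
print("bench",np.median(P[300:380,60:140,2]))
rect("level",(250,165,277,200),.02,.046)
rect("tube",(228,160,250,190),.015,.046)
rect("angle",(305,165,330,195),.015,.046)
rect("shelf",(210,130,345,180),.05,.075)
rect("case",(160,190,205,275),.04,.08)
rect("clamp",(165,150,205,200),.09,.3)
rect("lid",(350,195,395,285),.008,.03)
rect("grip",(350,195,395,285),.035,.07)
rect("can",(215,240,265,300),.1,.25)
rect("tape",(275,235,325,290),.03,.06)
for n,b in(("lvl",(250,165,277,200)),):
    g=im[b[1]:b[3],b[0]:b[2]].mean(2).astype(int); zz=(P[b[1]:b[3],b[0]:b[2],2]*1000).astype(int)
    print(zz[::2,::2])
E
```

```text
bench -0.0008466426266287019
level 222 c [608.9  30.9] size [29.9 60.3] ang 78.4 z [0.0291 0.0335 0.0384]
tube 115 c [628.6 106.4] size [29.9 30.2] ang 86.1 z [0.024  0.0287 0.0329]
angle 27 c [ 607.5 -128.4] size [ 3.2 36.3] ang 89.5 z [0.0188 0.0261 0.0324]
shelf 4339 c [692.8  -9.4] size [311.3 126.1] ang 86.6 z [0.0549 0.0591 0.0635]
case 207 c [407.2 273.8] size [53.8 62.5] ang 80.1 z [0.0432 0.0591 0.0643]
clamp 152 c [595.7 241.6] size [38.2 30.9] ang 78.4 z [0.0939 0.1533 0.1725]
lid 1179 c [ 439.8 -279.6] size [ 57.1 187.8] ang 83.7 z [0.0109 0.0152 0.0196]
grip 112 c [ 439.  -279.5] size [12.9 62.3] ang 82.9 z [0.0411 0.0479 0.0537]
can 588 c [379.2  92.5] size [63.6 65. ] ang 25.6 z [0.1445 0.1884 0.1925]
tape 280 c [377.6 -64.9] size [86.8 86. ] ang 88.9 z [0.0382 0.0437 0.0483]
[[  59   56   61   58   59   58   55   58   60   60   58   58   61   57]
 [  59   59   55   61   54   61   60   55   55   58   60   57   58   59]
 [  61   56   63   61   57   59   58   56   58   59   57   62   64   58]
 [   0    1   -1    2    2   -2   32   36   37   30   34   47   49   52]
 [  -1
[... 316 characters left out ...]
9   30   32   30   33    0   -2    3   -8]
 [   4    2   -1    0    0   31   32   37   32   37   -2   -4    2    0]
 [   2   -3   -2   -1   33   36   31   32   34   32    3   -1    1   -4]
 [  -6   -2    0    0   30   33   33   35   37   31   -4    3    1    1]
 [   0   -3    0    0   29   35   31   32   33   11    0   -3   -2    2]
 [  -2    0   -2    1    0   12   25   33   29    3   -3    1    1    4]
 [  -3    0    0    0   -6   -3    4   -3   -1    1    0   -2    1   -2]
 [  -1    0    0   -3    0   -1    0   -2    0   -2   -3   -2   -3    0]
 [   0    0    2   -1    0    2    3    0    1    0    0   -3    2   -1]
 [   2   -1    2    1    0   -1   -1   -4    1    1   -1   -1   -2   -2]]
```

>>> servo_tool(
  moves=[
    {"dp": [-0.2, -0.097, 0], "delta_rot": [0, 0, 0], "fingers": 1},
    {"dp": [-0.2, -0.097, 0], "delta_rot": [0, 0, 0], "fingers": 1},
    {"dp": [-0.2, -0.097, 0], "delta_rot": [0, 0, 0], "fingers": 1},
    {"dp": [-0.2, -0.097, 0], "delta_rot": [0, 0, 0], "fingers": 1},
    {"dp": [-0.2, -0.097, 0], "delta_rot": [0, 0, 0], "fingers": 1},
  ],
)

```text
clock: 0.6
position: [0.3728, 0.3591, 0.3036]
ee_rot: [-0.0, 0.201, 0.98, -0.0]
contact_force: [0.5, 1.4, -0.3]
width: 0.0854
gripper_force: 0.0
```

>>> servo_tool(
  moves=[
    {"dp": [-0.2, -0.097, 0], "delta_rot": [0, 0, 0], "fingers": 1},
    {"dp": [-0.2, -0.097, 0], "delta_rot": [0, 0, 0], "fingers": 1},
    {"dp": [-0.2, -0.097, 0], "delta_rot": [0, 0, 0], "fingers": 1},
    {"dp": [0, 0, 0], "delta_rot": [0, 0, -1], "fingers": 1},
    {"dp": [0, 0, 0], "delta_rot": [0, 0, -1], "fingers": 1},
  ],
)

```text
clock: 1.1
position: [0.4604, 0.2583, 0.3033]
ee_rot: [-0.001, 0.102, 0.995, -0.0]
contact_force: [-0.8, 0.7, 0.7]
width: 0.0853
gripper_force: 0.0
```

```bash
cat >> h.py <<'E'
def save(n,im,d,c): np.savez("/tmp/"+n,im=im,d=d,K=c[0],R=c[1],o=c[2])
def load(n):
    z=np.load("/tmp/"+n+".npz"); return z["im"],z["d"],(z["K"],z["R"],z["o"])
E
python3 - <<'E'
from h import *
p,R,s=pose();print(p.round(4),R.round(3).tolist(),s["clock"])
im,d,c=shot("wrist","w1"); save("w1",im,d,c)
E
```

```text
[0.4604 0.2583 0.3033] [[-0.979, 0.203, -0.001], [0.203, 0.979, -0.0], [0.001, -0.001, -1.0]] 1.1
```

View pics/w1.png

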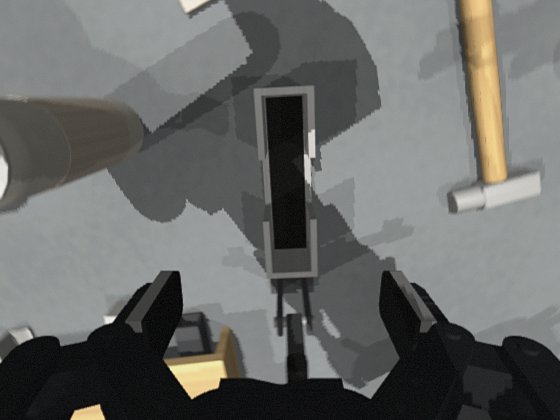

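The wrist view shows the case rim with corners near (254,88), (315,86), (266,278) and (317,276). The clamp is upright at about (293,340), and the can is at the left.

```bash
python3 - <<'E'
from h import *
im,d,c=load("w1"); P=cloud(d,c)
print("floor",np.median(P[340:370,330:370,2]),np.median(P[100:110,330:350,2]))
b=P[80:285,245:325]; m=(b[...,2]>.05)&(b[...,2]<.075)
q=b[m]; print("rim z",np.percentile(q[:,2],[5,50,95]))
mm=np.zeros(d.shape,np.uint8);mm[80:285,245:325]=m; mm=cv2.morphologyEx(mm,cv2.MORPH_OPEN,np.ones((3,3)))
uv=np.argwhere(mm)[:,::-1]; g=ray(uv,c,.062)
r=cv2.minAreaRect(g[:,:2].astype(np.float32)*1000); print("case rect",r)
# cross-check with corner pixels
for z in(.062,):print(ray([(254,88),(315,86),(317,277),(266,279)],c,z).round(4))
b=P[270:380,270:325]; m=(b[...,2]>.085)&(b[...,2]<.2); q=b[m]
print("clamp pts",len(q)); 
for lo in np.arange(.085,.19,.01):
    k=q[(q[:,2]>lo)&(q[:,2]<lo+.01)]
    if len(k)>5: print(round(lo,3),len(k),k[:,:2].min(0).round(3),k[:,:2].max(0).round(3),np.median(k,0).round(3))
# top-view check of case
im,d,c=load("top"); P=cloud(d,c); b=P[190:275,160:208]; m=((b[...,2]>.05)&(b[...,2]<.075)).astype(np.uint8)
uv=np.argwhere(m)[:,::-1]+[160,190]; g=ray(uv,c,.062); print("top",cv2.minAreaRect(g[:,:2].astype(np.float32)*1000))
E
```

```text
floor 0.0004901805030441964 0.0005819151786450039
rim z [0.05349309 0.06228778 0.06354287]
case rect ((466.3798522949219, 263.25311279296875), (52.05446243286133, 184.3224639892578), 80.58545684814453)
[[0.3707 0.2529 0.062 ]
 [0.3798 0.3046 0.062 ]
 [0.5618 0.2747 0.062 ]
 [0.5534 0.223  0.062 ]]
clamp pts 1720
0.085 329 [0.576 0.223] [0.599 0.263] [0.584 0.244 0.092]
0.095 390 [0.576 0.225] [0.602 0.262] [0.586 0.243 0.098]
0.105 155 [0.585 0.235] [0.592 0.251] [0.587 0.243 0.11 ]
0.115 162 [0.587 0.235] [0.593 0.25 ] [0.589 0.243 0.12 ]
0.125 140 [0.588 0.233] [0.594 0.25 ] [0.591 0.242 0.129]
0.135 16 [0.58  0.234] [0.591 0.248] [0.581 0.243 0.144]
0.145 277 [0.58  0.233] [0.598 0.253] [0.583 0.244 0.151]
0.155 251 [0.582 0.235] [0.597 0.251] [0.586 0.244 0.158]
top ((480.456787109375, 259.9173583984375), (54.32307052612305, 210.6582489013672), 80.49250030517578)
```

>>> servo_tool(
  moves=[
    {"dp": [-0.125, -0.207, 0], "delta_rot": [0, 0, 0], "fingers": 1},
    {"dp": [-0.125, -0.207, 0], "delta_rot": [0, 0, 0], "fingers": 1},
    {"dp": [-0.125, -0.207, 0], "delta_rot": [0, 0, 0], "fingers": 1},
    {"dp": [-0.125, -0.207, 0], "delta_rot": [0, 0, 0], "fingers": 1},
    {"dp": [-0.125, -0.207, 0], "delta_rot": [0, 0, 0], "fingers": 1},
  ],
)

```text
clock: 1.65
position: [0.5399, 0.0303, 0.3037]
ee_rot: [-0.0, 0.103, 0.995, 0.0]
contact_force: [1.5, -0.3, -0.6]
width: 0.0855
gripper_force: 0.0
```

```bash
python3 - <<'E'
from h import *
p,R,s=pose();print(p.round(4),s["clock"])
im,d,c=shot("wrist","w2"); save("w2",im,d,c)
P=cloud(d,c); m=((P[...,2]>.028)&(P[...,2]<.041)&(abs(P[...,0]-.6)<.06)&(abs(P[...,1]-.03)<.045)).astype(np.uint8)
m=cv2.morphologyEx(m,cv2.MORPH_OPEN,np.ones((3,3)))
uv=np.argwhere(m)[:,::-1]; print(len(uv),uv.min(0),uv.max(0),"z",np.percentile(P[m>0][:,2],[5,50,95]))
g=ray(uv,c,.035); print(cv2.minAreaRect(g[:,:2].astype(np.float32)*1000))
# axis from row midlines
for v in range(uv[:,1].min(),uv[:,1].max(),6):
    u=uv[uv[:,1]==v,0]; a=ray([(u.min()-.5,v),(u.max()+.5,v)],c,.035); print(v,a[:,:2].round(4).tolist())
s=P[(P[...,2]>.055)&(P[...,2]<.066)]; print("shelf front",np.percentile(s[:,0],[1,5]), s[:,1].min(),s[:,1].max())
E
```

```text
[0.5399 0.0303 0.3037] 1.65
1586 [281 212] [309 269] z [0.03370936 0.03539352 0.03671305]
((609.7312622070312, 30.848848342895508), (29.695829391479492, 66.35799407958984), 78.1837158203125)
212 [[0.5743, 0.0236], [0.5801, 0.0513]]
218 [[0.5806, 0.0212], [0.5869, 0.0511]]
224 [[0.5872, 0.0199], [0.5935, 0.0499]]
230 [[0.5939, 0.0185], [0.6, 0.0476]]
236 [[0.6006, 0.017], [0.6068, 0.0464]]
242 [[0.6074, 0.0156], [0.6136, 0.0451]]
248 [[0.6143, 0.0142], [0.6205, 0.0438]]
254 [[0.6213, 0.0127], [0.6275, 0.0426]]
260 [[0.6283, 0.0112], [0.6346, 0.0413]]
266 [[0.6354, 0.0097], [0.6416, 0.0389]]
shelf front [0.43042392 0.5237487 ] -0.16060263459121488 0.2830513116170159
```

View pics/w2.png

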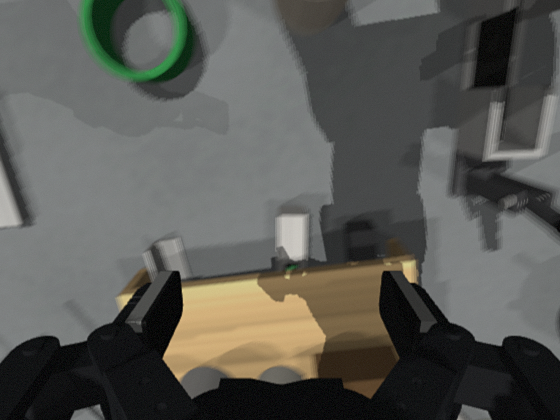

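>>> servo_tool(
  moves=[
    {"dp": [-0.147, 0.037, 0], "delta_rot": [0, 0, 0], "fingers": 0.6},
    {"dp": [-0.147, 0.037, 0], "delta_rot": [0, 0, 0], "fingers": 0.6},
    {"dp": [0, 0, 0.225], "delta_rot": [0, 0, 0], "fingers": 0.6},
    {"dp": [0, 0, 0.225], "delta_rot": [0, 0, 0], "fingers": 0.6},
    {"dp": [0, 0, 0], "delta_rot": [0, 0, 0], "fingers": 0.6},
  ],
)

```text
clock: 2.2
position: [0.5961, 0.0349, 0.2074]
ee_rot: [-0.007, 0.103, 0.995, -0.0]
contact_force: [-1.2, 0.4, -0.2]
width: 0.0516
gripper_force: 0.0
```

```bash
python3 - <<'E'
from h import *
p,R,s=pose();print(p.round(4),s["width"],s["clock"])
im,d,c=shot("wrist","w3"); save("w3",im,d,c)
P=cloud(d,c); m=((P[...,2]>.028)&(P[...,2]<.041)&(abs(P[...,0]-.6)<.06)&(abs(P[...,1]-.03)<.045)).astype(np.uint8)
m=cv2.morphologyEx(m,cv2.MORPH_OPEN,np.ones((3,3)))
uv=np.argwhere(m)[:,::-1]; print(len(uv),uv.min(0),uv.max(0))
for v in range(uv[:,1].min(),uv[:,1].max(),20):
    u=uv[uv[:,1]==v,0]; a=ray([(u.min()-.5,v),(u.max()+.5,v)],c,.035); print(v,a[:,:2].round(4).tolist())
E
```

```text
[0.5961 0.0349 0.2074] 0.05155622837252001 2.2
3134 [260 187] [300 268]
187 [[0.5748, 0.0234], [0.5807, 0.0513]]
207 [[0.5897, 0.02], [0.5958, 0.0492]]
227 [[0.6052, 0.0165], [0.6113, 0.0454]]
247 [[0.6212, 0.0128], [0.6274, 0.0423]]
267 [[0.638, 0.0098], [0.6404, 0.0214]]
```

>>> servo_tool(
  moves=[
    {"dp": [-0.023, -0.006, 0], "delta_rot": [0, -0.14, 0], "fingers": 0.6},
    {"dp": [0, 0, 0.15], "delta_rot": [0, 0, 0], "fingers": 0.6},
    {"dp": [0, 0, 0.15], "delta_rot": [0, 0, 0], "fingers": 0.6},
    {"dp": [0, 0, 0], "delta_rot": [0, 0, 0], "fingers": 0.6},
  ],
)

```text
clock: 2.65
position: [0.6048, 0.0321, 0.1534]
ee_rot: [0.006, 0.102, 0.995, -0.001]
contact_force: [-1.2, -0.1, -0.6]
width: 0.0515
gripper_force: 0.0
```

>>> servo_tool(
  moves=[
    {"dp": [0.021, 0, 0], "delta_rot": [0, 0.12, 0], "fingers": 0.6},
    {"dp": [0, 0, 0], "delta_rot": [0, 0, 0], "fingers": 0.6},
    {"dp": [0, 0, 0], "delta_rot": [0, 0, 0], "fingers": 0.6},
  ],
)

```text
clock: 2.95
position: [0.6026, 0.0329, 0.1562]
ee_rot: [0.003, 0.102, 0.995, 0.0]
contact_force: [0.0, -0.3, 0.1]
width: 0.0513
gripper_force: 0.0
```

>>> servo_tool(
  moves=[
    {"dp": [0.008, 0, 0.15], "delta_rot": [0, 0.03, 0], "fingers": 0.6},
    {"dp": [0, 0, 0.15], "delta_rot": [0, 0, 0], "fingers": 0.6},
    {"dp": [0, 0, 0.08], "delta_rot": [0, 0, 0], "fingers": 0.6},
    {"dp": [0, 0, 0], "delta_rot": [0, 0, 0], "fingers": 0.6},
    {"dp": [0, 0, 0], "delta_rot": [0, 0, 0], "fingers": 0.6},
  ],
)

```text
clock: 3.45
position: [0.6006, 0.0332, 0.0788]
ee_rot: [0.0, 0.102, 0.995, 0.0]
contact_force: [-0.2, 0.4, 0.0]
width: 0.0516
gripper_force: 0.0
```

>>> servo_tool(
  moves=[
    {"dp": [0, 0, 0], "delta_rot": [0, 0, 0], "fingers": 0},
    {"dp": [0, 0, 0], "delta_rot": [0, 0, 0], "fingers": 0},
    {"dp": [0, 0, 0], "delta_rot": [0, 0, 0], "fingers": 0},
    {"dp": [0, 0, 0], "delta_rot": [0, 0, 0], "fingers": 0},
  ],
  force=60,
)

```text
clock: 3.85
position: [0.601, 0.0332, 0.0797]
ee_rot: [0.001, 0.102, 0.995, 0.0]
contact_force: [0.5, 0.5, 5.7]
width: 0.0289
gripper_force: 60.4
```

>>> servo_tool(
  moves=[
    {"dp": [0.08, -0.02, 0], "delta_rot": [0, 0, 0], "fingers": 0},
    {"dp": [0.08, -0.02, 0], "delta_rot": [0, 0, 0], "fingers": 0},
    {"dp": [0.08, -0.04, 0], "delta_rot": [0, 0, 0], "fingers": 0},
    {"dp": [0.08, -0.05, 0], "delta_rot": [0, 0, 0], "fingers": 0},
  ],
)

```text
clock: 4.25
position: [0.5343, 0.0208, 0.0797]
ee_rot: [0.003, 0.102, 0.995, 0.0]
contact_force: [4.2, -0.5, 4.4]
width: 0.0293
gripper_force: 60.4
```

>>> servo_tool(
  moves=[
    {"dp": [0.08, -0.06, 0], "delta_rot": [0, 0, 0], "fingers": 0},
    {"dp": [0.08, -0.06, 0], "delta_rot": [0, 0, 0], "fingers": 0},
    {"dp": [0.07, -0.06, 0], "delta_rot": [0, 0, 0], "fingers": 0},
    {"dp": [0.06, -0.06, 0], "delta_rot": [0, 0, 0], "fingers": 0},
    {"dp": [0, 0, 0], "delta_rot": [0, 0, 0], "fingers": 0},
  ],
)

```text
clock: 4.75
position: [0.4655, -0.0157, 0.0797]
ee_rot: [0.001, 0.102, 0.995, -0.001]
contact_force: [-3.2, -4.5, 10.6]
width: 0.0293
gripper_force: 61.2
```

>>> servo_tool(
  moves=[
    {"dp": [0, 0, 0], "delta_rot": [0, 0, 0], "fingers": 0.6},
    {"dp": [0, 0, 0], "delta_rot": [0, 0, 0], "fingers": 0.6},
    {"dp": [0, 0, 0], "delta_rot": [0, 0, 0], "fingers": 0.6},
    {"dp": [0, 0, -0.2], "delta_rot": [0, 0, 0], "fingers": 0.6},
    {"dp": [0, 0, -0.2], "delta_rot": [0, 0, 0], "fingers": 0.6},
  ],
)

```text
clock: 5.25
position: [0.4644, -0.014, 0.1576]
ee_rot: [-0.003, 0.102, 0.995, 0.0]
contact_force: [1.0, -0.1, -1.3]
width: 0.0513
gripper_force: 0.0
```

>>> servo_tool(
  moves=[
    {"dp": [0, 0, -0.2], "delta_rot": [0, 0, 0], "fingers": 0.6},
    {"dp": [-0.14, 0, -0.2], "delta_rot": [0, 0, 0], "fingers": 0.6},
    {"dp": [-0.14, 0, 0], "delta_rot": [0, 0, 0], "fingers": 0.6},
    {"dp": [0, 0, 0], "delta_rot": [0, 0, 0], "fingers": 0.6},
    {"dp": [0, 0, 0], "delta_rot": [0, 0, 0], "fingers": 0.6},
  ],
)

```text
clock: 5.75
position: [0.5199, -0.0256, 0.2371]
ee_rot: [-0.002, 0.102, 0.995, 0.0]
contact_force: [0.1, 0.6, 0.6]
width: 0.0511
gripper_force: 0.0
```

```bash
cat > lev.py <<'E'
from h import *
p,R,s=pose();print(p.round(4),s["width"],s["clock"])
def blob(name,fn,lo,hi,cx,cy,z,r=.11):
    im,d,c=shot(name,fn); save(fn,im,d,c)
    P=cloud(d,c); m=((P[...,2]>lo)&(P[...,2]<hi)&(np.hypot(P[...,0]-cx,P[...,1]-cy)<r)).astype(np.uint8)
    n,l,st,_=cv2.connectedComponentsWithStats(m); k=1+np.argmax(st[1:,4]); m=l==k
    uv=np.argwhere(m)[:,::-1]; g=ray(uv,c,z)
    print(name,len(uv),uv.min(0),uv.max(0),"z",np.percentile(P[m][:,2],[5,50,95]).round(4),cv2.minAreaRect(g[:,:2].astype(np.float32)*1000))
    return uv,c,g
E
python3 - <<'E'
from lev import *
for n in("wrist","top"):
    uv,c,g=blob(n,"lv_"+n,.02,.046,.52,-.027,.035)
    ctr=g[:,:2].mean(0); w,v=np.linalg.eigh(np.cov((g[:,:2]-ctr).T)); a=v[:,1]; print(ctr,np.degrees(np.arctan2(a[1],a[0])))
E
```

```text
[ 0.5199 -0.0256  0.2371] 0.05108800834250155 5.75
wrist 6702 [260 100] [298 285] z [0.0343 0.0355 0.0379] ((521.6456298828125, -28.096227645874023), (29.875988006591797, 159.07180786132812), 78.14110565185547)
[ 0.51509391 -0.02673068] 168.0987333180893
top 203 [275 218] [288 238] z [0.0298 0.0343 0.0379] ((471.05035400390625, -17.039226531982422), (29.983945846557617, 54.36697769165039), 77.656982421875)
[ 0.47063959 -0.01686961] 167.99741912968003
```

View pics/lv_wrist.png

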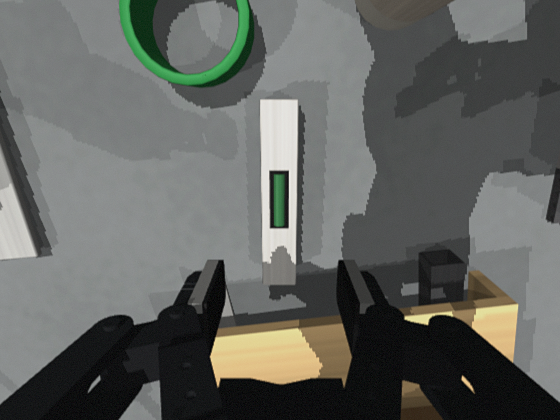

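The level lies upright, fully clear of the shelf, with its vial up at (279,200). Its bar spans rows 100–285. Next I take it by the middle.

>>> servo_tool(
  moves=[
    {"dp": [-0.011, -0.01, 0.175], "delta_rot": [0, 0, 0], "fingers": 0.6},
    {"dp": [0, 0, 0.175], "delta_rot": [0, 0, 0], "fingers": 0.6},
    {"dp": [0, 0, 0.175], "delta_rot": [0, 0, 0], "fingers": 0.6},
    {"dp": [0, 0, 0.175], "delta_rot": [0, 0, 0], "fingers": 0.6},
    {"dp": [0, 0, 0.095], "delta_rot": [0, 0, 0], "fingers": 0.6},
  ],
)

```text
clock: 6.35
position: [0.5187, -0.0275, 0.0758]
ee_rot: [-0.004, 0.102, 0.995, 0.0]
contact_force: [-0.1, -0.2, 0.3]
width: 0.0508
gripper_force: 0.0
```

>>> servo_tool(
  moves=[
    {"dp": [0, 0, 0], "delta_rot": [0, 0, 0], "fingers": 0.6},
    {"dp": [0, 0, 0], "delta_rot": [0, 0, 0], "fingers": 0.6},
  ],
)

```text
clock: 6.55
position: [0.5212, -0.028, 0.0788]
ee_rot: [-0.001, 0.102, 0.995, 0.0]
contact_force: [-0.1, -0.2, 0.7]
width: 0.0517
gripper_force: 0.0
```

>>> servo_tool(
  moves=[
    {"dp": [0, 0, 0], "delta_rot": [0, 0, 0], "fingers": 0},
    {"dp": [0, 0, 0], "delta_rot": [0, 0, 0], "fingers": 0},
    {"dp": [0, 0, 0], "delta_rot": [0, 0, 0], "fingers": 0},
    {"dp": [0, 0, 0], "delta_rot": [0, 0, 0], "fingers": 0},
  ],
  force=70,
)

```text
clock: 6.95
position: [0.5228, -0.0283, 0.0805]
ee_rot: [0.001, 0.102, 0.995, 0.0]
contact_force: [-0.5, 0.4, 6.2]
width: 0.0289
gripper_force: 70.5
```

>>> servo_tool(
  moves=[
    {"dp": [0, 0, -0.1], "delta_rot": [0, 0, 0], "fingers": 0},
    {"dp": [0, 0, -0.2], "delta_rot": [0, 0, 0], "fingers": 0},
    {"dp": [0, 0, -0.2], "delta_rot": [0, 0, 0], "fingers": 0},
    {"dp": [0, 0, -0.2], "delta_rot": [0, 0, 0], "fingers": 0},
    {"dp": [0, 0, -0.2], "delta_rot": [0, 0, 0], "fingers": 0},
  ],
)

```text
clock: 7.45
position: [0.5212, -0.0281, 0.2603]
ee_rot: [-0.001, 0.102, 0.995, 0.0]
contact_force: [0.6, -0.1, -3.0]
width: 0.0288
gripper_force: 69.6
```

>>> servo_tool(
  moves=[
    {"dp": [0, 0, -0.12], "delta_rot": [0, 0, -0.42], "fingers": 0},
    {"dp": [0, 0, 0], "delta_rot": [0, 0, 0], "fingers": 0},
    {"dp": [0, 0, 0], "delta_rot": [0, 0, 0], "fingers": 0},
  ],
)

```text
clock: 7.75
position: [0.5213, -0.0282, 0.2821]
ee_rot: [-0.001, 0.082, 0.997, 0.0]
contact_force: [-1.0, -0.4, -4.0]
width: 0.0291
gripper_force: 69.9
```

>>> servo_tool(
  moves=[
    {"dp": [0.073, 0.199, 0], "delta_rot": [0, 0, 0], "fingers": 0},
    {"dp": [0.073, 0.199, 0], "delta_rot": [0, 0, 0], "fingers": 0},
    {"dp": [0.073, 0.199, 0], "delta_rot": [0, 0, 0], "fingers": 0},
    {"dp": [0.073, 0.199, 0], "delta_rot": [0, 0, 0], "fingers": 0},
  ],
)

```text
clock: 8.15
position: [0.4884, 0.1394, 0.28]
ee_rot: [-0.003, 0.082, 0.997, -0.001]
contact_force: [1.0, 0.0, -2.9]
width: 0.0293
gripper_force: 70.2
```

>>> servo_tool(
  moves=[
    {"dp": [0.073, 0.199, 0], "delta_rot": [0, 0, 0], "fingers": 0},
    {"dp": [0.073, 0.199, 0], "delta_rot": [0, 0, 0], "fingers": 0},
    {"dp": [0.073, 0.199, 0], "delta_rot": [0, 0, 0], "fingers": 0},
    {"dp": [0, 0, 0], "delta_rot": [0, 0, 0], "fingers": 0},
    {"dp": [0, 0, 0], "delta_rot": [0, 0, 0], "fingers": 0},
  ],
)

```text
clock: 8.65
position: [0.4649, 0.2635, 0.2803]
ee_rot: [-0.003, 0.08, 0.997, -0.001]
contact_force: [-0.4, -1.0, -3.3]
width: 0.0289
gripper_force: 70.5
```

```bash
python3 - <<'E'
from lev import *
yaw=np.degrees(np.arctan2(R[1,1],R[0,1]))-90; print("tool yaw",yaw,R[:,2].round(4))
uv,c,g=blob("wrist","hold",p[2]-.079+.022,p[2]-.079+.05,p[0],p[1],p[2]-.079+.035,.12)
# case rim from same picture
im,d,c=load("hold"); P=cloud(d,c); m=(P[...,2]>.058)&(P[...,2]<.066)&(np.hypot(P[...,0]-.4664,P[...,1]-.2633)<.105)
uv=np.argwhere(m)[:,::-1]; g=ray(uv,c,.062); print(len(uv),cv2.minAreaRect(g[:,:2].astype(np.float32)*1000))
E
```

```text
[0.4649 0.2635 0.2803] 0.028900982088173096 8.65
tool yaw -9.201777296078745 [-0.0058 -0.0025 -1.    ]
wrist 26746 [197  87] [363 384] z [0.2342 0.2355 0.2427] ((443.0147705078125, 270.7603759765625), (62.5030632019043, 117.8458251953125), 68.02180480957031)
242 ((376.5084533691406, 278.123779296875), (51.863773345947266, 2.2507662773132324), 80.74995422363281)
```

View pics/hold.png

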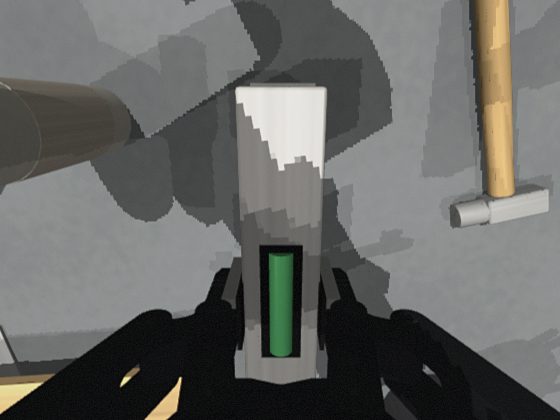

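The held level sits square over the case: its top spans columns 237–327 and the case's near rim shows at row 85. Now I lower it.

>>> servo_tool(
  moves=[
    {"dp": [0, 0, 0.15], "delta_rot": [0, 0, 0], "fingers": 0},
    {"dp": [0, 0, 0.15], "delta_rot": [0, 0, 0], "fingers": 0},
    {"dp": [0, 0, 0.15], "delta_rot": [0, 0, 0], "fingers": 0},
    {"dp": [0, 0, 0.1], "delta_rot": [0, 0, 0], "fingers": 0},
    {"dp": [0, 0, 0], "delta_rot": [0, 0, 0], "fingers": 0},
  ],
)

```text
clock: 9.2
position: [0.4642, 0.2607, 0.1694]
ee_rot: [-0.004, 0.083, 0.997, -0.002]
contact_force: [-0.4, 0.2, -2.9]
width: 0.029
gripper_force: 70.4
```

>>> servo_tool(
  moves=[
    {"dp": [0, 0, 0], "delta_rot": [0, 0, 0], "fingers": 0},
    {"dp": [0, 0, 0], "delta_rot": [0, 0, 0], "fingers": 0},
  ],
)

```text
clock: 9.4
position: [0.4674, 0.2629, 0.1742]
ee_rot: [0.001, 0.082, 0.997, 0.001]
contact_force: [1.3, 0.9, -4.0]
width: 0.0283
gripper_force: 70.4
```

>>> servo_tool(
  moves=[
    {"dp": [0.004, 0.001, 0.1], "delta_rot": [0, 0, 0], "fingers": 0},
    {"dp": [0, 0, 0.1], "delta_rot": [0, 0, 0], "fingers": 0},
    {"dp": [0, 0, 0.1], "delta_rot": [0, 0, 0], "fingers": 0},
    {"dp": [0, 0, 0.05], "delta_rot": [0, 0, 0], "fingers": 0},
    {"dp": [0, 0, 0], "delta_rot": [0, 0, 0], "fingers": 0},
  ],
)

```text
clock: 9.9
position: [0.4653, 0.2634, 0.1028]
ee_rot: [-0.001, 0.081, 0.997, -0.0]
contact_force: [-0.8, -0.1, -3.6]
width: 0.0285
gripper_force: 70.6
```

>>> servo_tool(
  moves=[
    {"dp": [0, 0, 0], "delta_rot": [0, 0, 0], "fingers": 0},
    {"dp": [0, 0, 0], "delta_rot": [0, 0, 0], "fingers": 0},
  ],
)

```text
clock: 10.1
position: [0.4664, 0.2639, 0.1043]
ee_rot: [0.001, 0.081, 0.997, 0.001]
contact_force: [0.1, 0.5, -2.4]
width: 0.0287
gripper_force: 70.6
```

>>> servo_tool(
  moves=[
    {"dp": [0, 0, 0.025], "delta_rot": [0, 0, 0], "fingers": 0},
    {"dp": [0, 0, 0.025], "delta_rot": [0, 0, 0], "fingers": 0},
    {"dp": [0, 0, 0.02], "delta_rot": [0, 0, 0], "fingers": 0},
    {"dp": [0, 0, 0.01], "delta_rot": [0, 0, 0], "fingers": 0},
    {"dp": [0, 0, 0], "delta_rot": [0, 0, 0], "fingers": 0},
  ],
)

```text
clock: 10.6
position: [0.4653, 0.2635, 0.0868]
ee_rot: [-0.001, 0.081, 0.997, -0.0]
contact_force: [-0.6, -0.8, -2.6]
width: 0.0292
gripper_force: 70.7
```

>>> servo_tool(
  moves=[
    {"dp": [0, 0, 0.01], "delta_rot": [0, 0, 0], "fingers": 0},
    {"dp": [0, 0, 0], "delta_rot": [0, 0, 0], "fingers": 0},
  ],
)

```text
clock: 10.8
position: [0.4655, 0.2636, 0.0865]
ee_rot: [-0.0, 0.081, 0.997, 0.0]
contact_force: [-2.7, -1.4, 8.5]
width: 0.0292
gripper_force: 72.2
```

>>> servo_tool(
  moves=[
    {"dp": [0, 0, 0], "delta_rot": [0, 0, 0], "fingers": 0.55},
    {"dp": [0, 0, 0], "delta_rot": [0, 0, 0], "fingers": 0.55},
    {"dp": [0, 0, 0], "delta_rot": [0, 0, 0], "fingers": 0.55},
  ],
)

```text
clock: 11.1
position: [0.4657, 0.2637, 0.0851]
ee_rot: [-0.0, 0.081, 0.997, 0.0]
contact_force: [0.4, 1.0, -0.1]
width: 0.0468
gripper_force: 0.0
```

>>> servo_tool(
  moves=[
    {"dp": [0, 0, -0.1], "delta_rot": [0, 0, 0], "fingers": 0.55},
    {"dp": [0, 0, -0.2], "delta_rot": [0, 0, 0], "fingers": 0.55},
    {"dp": [0, 0, -0.2], "delta_rot": [0, 0, 0], "fingers": 0.55},
    {"dp": [0, 0, -0.2], "delta_rot": [0, 0, 0], "fingers": 0.55},
    {"dp": [0, 0, -0.2], "delta_rot": [0, 0, 0], "fingers": 0.55},
  ],
)

```text
clock: 11.6
position: [0.4655, 0.2635, 0.2665]
ee_rot: [-0.0, 0.081, 0.997, 0.0]
contact_force: [0.6, 0.5, -0.6]
width: 0.0467
gripper_force: 0.0
```

>>> servo_tool(
  moves=[
    {"dp": [0, 0, -0.2], "delta_rot": [0, 0, 0], "fingers": 0.55},
    {"dp": [0, 0, 0], "delta_rot": [0, 0, 0], "fingers": 0.55},
    {"dp": [0, 0, 0], "delta_rot": [0, 0, 0], "fingers": 0.55},
  ],
)

```text
clock: 11.9
position: [0.4658, 0.2636, 0.3058]
ee_rot: [0.0, 0.081, 0.997, 0.001]
contact_force: [-0.0, 0.4, -0.0]
width: 0.0466
gripper_force: 0.0
```

```bash
python3 - <<'E'
from lev import *
uv,c,g=blob("wrist","incase",.03,.05,.4664,.2633,.041,.12)
im,d,c=load("incase"); P=cloud(d,c); q=P[uv[:,1],uv[:,0]]
A=np.c_[q[:,:2]-q[:,:2].mean(0),np.ones(len(q))]; co=np.linalg.lstsq(A,q[:,2],rcond=None)[0]; print("slope,z",co)
E
```

```text
[0.4658 0.2636 0.3058] 0.04655043987277166 11.9
wrist 4687 [265  95] [296 251] z [0.0403 0.0416 0.044 ] ((464.4850158691406, 263.21990966796875), (29.897193908691406, 159.011962890625), 80.59310913085938)
slope,z [ 1.45926177e-05 -8.08834042e-04  4.17347864e-02]
```

View pics/incase.png

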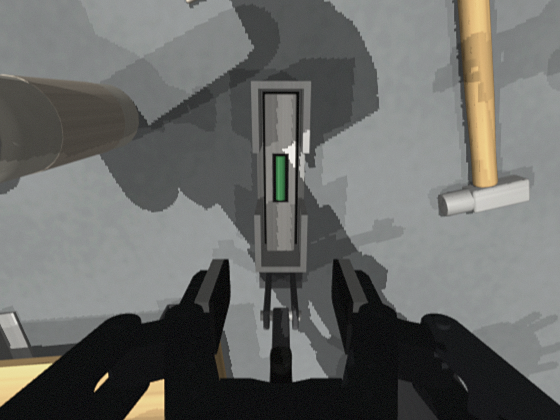

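The level lies flat in the case with its vial up at (280,177). Its measured top is at 41.7 mm with no tilt. Next is the lid.

>>> servo_tool(
  moves=[
    {"dp": [-0.024, -0.208, 0], "delta_rot": [0, 0, 0], "fingers": 0.6},
    {"dp": [-0.024, -0.208, 0], "delta_rot": [0, 0, 0], "fingers": 0.6},
    {"dp": [-0.024, -0.208, 0], "delta_rot": [0, 0, 0], "fingers": 0.6},
    {"dp": [-0.024, -0.208, 0], "delta_rot": [0, 0, 0], "fingers": 0.6},
    {"dp": [-0.024, -0.208, 0], "delta_rot": [0, 0, 0], "fingers": 0.6},
  ],
)

```text
clock: 12.45
position: [0.4543, 0.0529, 0.3028]
ee_rot: [-0.003, 0.081, 0.997, -0.0]
contact_force: [0.7, -0.4, 0.1]
width: 0.0511
gripper_force: 0.0
```

>>> servo_tool(
  moves=[
    {"dp": [-0.024, -0.208, 0], "delta_rot": [0, 0, 0], "fingers": 0.6},
    {"dp": [-0.024, -0.208, 0], "delta_rot": [0, 0, 0], "fingers": 0.6},
    {"dp": [-0.024, -0.208, 0], "delta_rot": [0, 0, 0], "fingers": 0.6},
    {"dp": [-0.024, -0.208, 0], "delta_rot": [0, 0, 0], "fingers": 0.6},
    {"dp": [-0.024, -0.208, 0], "delta_rot": [0, 0, 0], "fingers": 0.6},
  ],
)

```text
clock: 12.95
position: [0.4444, -0.156, 0.3028]
ee_rot: [-0.002, 0.081, 0.997, 0.001]
contact_force: [1.2, 0.0, -0.2]
width: 0.0511
gripper_force: 0.0
```

>>> servo_tool(
  moves=[
    {"dp": [-0.024, -0.208, 0], "delta_rot": [0, 0, 0], "fingers": 0.6},
    {"dp": [-0.024, -0.208, 0], "delta_rot": [0, 0, 0], "fingers": 0.6},
    {"dp": [-0.024, -0.208, 0], "delta_rot": [0, 0, -0.5], "fingers": 0.6},
    {"dp": [0, 0, 0], "delta_rot": [0, 0, 0], "fingers": 0.6},
    {"dp": [0, 0, 0], "delta_rot": [0, 0, 0], "fingers": 0.6},
  ],
)

```text
clock: 13.45
position: [0.4387, -0.2804, 0.3026]
ee_rot: [-0.002, 0.058, 0.998, 0.002]
contact_force: [-0.6, 0.8, -0.0]
width: 0.0516
gripper_force: 0.0
```

```bash
python3 - <<'E'
from lev import *
print("yaw",np.degrees(np.arctan2(R[1,1],R[0,1]))-90)
blob("wrist","lid",.008,.024,.44,-.28,.016,.13)
blob("wrist","lid2",.04,.06,.44,-.28,.050,.06)
E
```

```text
[ 0.4387 -0.2804  0.3026] 0.05159527183513905 13.45
yaw -6.606710971839064
wrist 8318 [252  84] [308 257] z [0.0151 0.0164 0.0177] ((439.3267822265625, -280.0552673339844), (55.75205993652344, 187.342041015625), 83.75653839111328)
wrist 761 [274 151] [285 214] z [0.048  0.05   0.0514] ((438.3222961425781, -280.401611328125), (10.941479682922363, 62.74921417236328), 83.65530395507812)
```

>>> servo_tool(
  moves=[
    {"dp": [0, 0, 0.175], "delta_rot": [0, 0, -0.05], "fingers": 0.6},
    {"dp": [0, 0, 0.175], "delta_rot": [0, 0, 0], "fingers": 0.6},
    {"dp": [0, 0, 0.175], "delta_rot": [0, 0, 0], "fingers": 0.6},
    {"dp": [0, 0, 0.175], "delta_rot": [0, 0, 0], "fingers": 0.6},
    {"dp": [0, 0, 0.175], "delta_rot": [0, 0, 0], "fingers": 0.6},
  ],
)

```text
clock: 14.05
position: [0.4394, -0.2782, 0.1288]
ee_rot: [-0.0, 0.053, 0.999, 0.0]
contact_force: [-0.1, 0.3, -0.6]
width: 0.051
gripper_force: 0.0
```

>>> servo_tool(
  moves=[
    {"dp": [0, 0, 0.09], "delta_rot": [0, 0, 0], "fingers": 0.6},
    {"dp": [0, 0, 0], "delta_rot": [0, 0, 0], "fingers": 0.6},
    {"dp": [0, 0, 0], "delta_rot": [0, 0, 0], "fingers": 0.6},
  ],
)

```text
clock: 14.35
position: [0.4397, -0.2792, 0.1122]
ee_rot: [-0.001, 0.053, 0.999, 0.0]
contact_force: [0.2, -0.2, 0.8]
width: 0.0513
gripper_force: 0.0
```

>>> servo_tool(
  moves=[
    {"dp": [0.003, -0.005, 0.06], "delta_rot": [0, 0, 0], "fingers": 0.6},
    {"dp": [0, 0, 0.01], "delta_rot": [0, 0, 0], "fingers": 0.6},
    {"dp": [0, 0, 0], "delta_rot": [0, 0, 0], "fingers": 0.6},
    {"dp": [0, 0, 0], "delta_rot": [0, 0, 0], "fingers": 0.6},
  ],
)

```text
clock: 14.75
position: [0.4388, -0.2813, 0.0983]
ee_rot: [-0.0, 0.054, 0.999, -0.0]
contact_force: [0.1, 0.4, 0.9]
width: 0.0511
gripper_force: 0.0
```

>>> servo_tool(
  moves=[
    {"dp": [0, 0, 0], "delta_rot": [0, 0, 0], "fingers": 0},
    {"dp": [0, 0, 0], "delta_rot": [0, 0, 0], "fingers": 0},
    {"dp": [0, 0, 0], "delta_rot": [0, 0, 0], "fingers": 0},
    {"dp": [0, 0, 0], "delta_rot": [0, 0, 0], "fingers": 0},
    {"dp": [0, 0, 0], "delta_rot": [0, 0, 0], "fingers": 0},
  ],
)

```text
clock: 15.25
position: [0.4387, -0.2811, 0.0981]
ee_rot: [-0.0, 0.054, 0.999, 0.0]
contact_force: [-0.1, 1.0, 2.1]
width: 0.0105
gripper_force: 71.4
```

>>> servo_tool(
  moves=[
    {"dp": [0, 0, -0.1], "delta_rot": [0, 0, 0], "fingers": 0},
    {"dp": [0, 0, -0.2], "delta_rot": [0, 0, 0], "fingers": 0},
    {"dp": [0, 0, -0.2], "delta_rot": [0, 0, 0], "fingers": 0},
    {"dp": [0, 0, -0.2], "delta_rot": [0, 0, 0], "fingers": 0},
    {"dp": [0, 0, -0.2], "delta_rot": [0, 0, 0], "fingers": 0},
  ],
)

```text
clock: 15.75
position: [0.4383, -0.2808, 0.2788]
ee_rot: [-0.001, 0.054, 0.999, 0.0]
contact_force: [0.8, 0.9, -2.9]
width: 0.0108
gripper_force: 70.8
```

>>> servo_tool(
  moves=[
    {"dp": [0, 0, -0.2], "delta_rot": [0, 0, 0], "fingers": 0},
    {"dp": [0, 0, -0.04], "delta_rot": [0, 0, 0.55], "fingers": 0},
    {"dp": [0, 0, 0], "delta_rot": [0, 0, 0], "fingers": 0},
    {"dp": [0, 0, 0], "delta_rot": [0, 0, 0], "fingers": 0},
  ],
)

```text
clock: 16.15
position: [0.4382, -0.2807, 0.3247]
ee_rot: [-0.002, 0.081, 0.997, 0.001]
contact_force: [-0.2, -0.0, -3.1]
width: 0.0107
gripper_force: 70.9
```

>>> servo_tool(
  moves=[
    {"dp": [0.0214, 0.1934, 0], "delta_rot": [0, 0, 0], "fingers": 0},
    {"dp": [0.0214, 0.1934, 0], "delta_rot": [0, 0, 0], "fingers": 0},
    {"dp": [0.0214, 0.1934, 0], "delta_rot": [0, 0, 0], "fingers": 0},
    {"dp": [0.0214, 0.1934, 0], "delta_rot": [0, 0, 0], "fingers": 0},
    {"dp": [0.0214, 0.1934, 0], "delta_rot": [0, 0, 0], "fingers": 0},
  ],
)

```text
clock: 16.65
position: [0.4481, -0.0852, 0.3238]
ee_rot: [-0.003, 0.081, 0.997, 0.001]
contact_force: [1.2, 0.6, -2.1]
width: 0.0104
gripper_force: 70.8
```

>>> servo_tool(
  moves=[
    {"dp": [0.0214, 0.1934, 0], "delta_rot": [0, 0, 0], "fingers": 0},
    {"dp": [0.0214, 0.1934, 0], "delta_rot": [0, 0, 0], "fingers": 0},
    {"dp": [0.0214, 0.1934, 0], "delta_rot": [0, 0, 0], "fingers": 0},
    {"dp": [0.0214, 0.1934, 0], "delta_rot": [0, 0, 0], "fingers": 0},
    {"dp": [0.0214, 0.1934, 0], "delta_rot": [0, 0, 0], "fingers": 0},
  ],
)

```text
clock: 17.15
position: [0.4582, 0.1089, 0.3239]
ee_rot: [-0.002, 0.081, 0.997, -0.0]
contact_force: [1.1, -1.0, -1.4]
width: 0.0108
gripper_force: 70.8
```

>>> servo_tool(
  moves=[
    {"dp": [0.0214, 0.1934, 0], "delta_rot": [0, 0, 0], "fingers": 0},
    {"dp": [0.0214, 0.1934, 0], "delta_rot": [0, 0, 0], "fingers": 0},
    {"dp": [0.0214, 0.1934, 0], "delta_rot": [0, 0, 0], "fingers": 0},
    {"dp": [0.0214, 0.1934, 0], "delta_rot": [0, 0, 0], "fingers": 0},
    {"dp": [0, 0, 0], "delta_rot": [0, 0, 0], "fingers": 0},
  ],
)

```text
clock: 17.65
position: [0.4669, 0.267, 0.3234]
ee_rot: [-0.002, 0.079, 0.997, 0.001]
contact_force: [-0.1, -0.1, -2.8]
width: 0.0105
gripper_force: 70.8
```

>>> servo_tool(
  moves=[
    {"dp": [0, 0, 0], "delta_rot": [0, 0, 0], "fingers": 0},
    {"dp": [0, 0, 0], "delta_rot": [0, 0, 0], "fingers": 0},
  ],
)

```text
clock: 17.85
position: [0.467, 0.262, 0.3246]
ee_rot: [-0.002, 0.081, 0.997, -0.001]
contact_force: [-0.0, -0.4, -3.1]
width: 0.0107
gripper_force: 70.8
```

```bash
python3 - <<'E'
from lev import *
print("yaw",np.degrees(np.arctan2(R[1,1],R[0,1]))-90,R[:,2].round(4))
b=p[2]-.098
uv,c,g=blob("wrist","hold2",b+.01,b+.022,p[0],p[1],b+.016,.13)
im,d,c=load("hold2");q=cloud(d,c)[uv[:,1],uv[:,0]]
a=np.array([np.cos(np.radians(-9.4)),np.sin(np.radians(-9.4))]);n=np.array([-a[1],a[0]])
X=(q[:,:2]-p[:2])@a;Y=(q[:,:2]-p[:2])@n; print("X",np.percentile(X,[0.5,99.5]),"Y by X");
for x in(-.085,-.07,-.05):
    k=abs(X-x)<.004; print(x,Y[k].min(),Y[k].max())
A=np.c_[X,Y,np.ones(len(X))];print(np.linalg.lstsq(A,q[:,2]-b,rcond=None)[0])
E
```

```text
[0.467  0.262  0.3246] 0.01069764756665301 17.85
yaw -9.324772114803977 [-0.0038 -0.0017 -1.    ]
wrist 24126 [216  59] [349 303] z [0.2421 0.2433 0.2445] ((431.84130859375, 267.5740051269531), (55.551998138427734, 115.49652099609375), 80.62541961669922)
X [-0.09320018  0.01374848] Y by X
-0.085 -0.028425934945366636 0.027836880296162124
-0.07 -0.028290272975283106 0.02768622782951666
-0.05 -0.02829882602612475 0.02788299333729904
[-0.00240499  0.02041549  0.0165717 ]
```

>>> servo_tool(
  moves=[
    {"dp": [0.002, 0.005, 0.15], "delta_rot": [0, 0, 0], "fingers": 0},
    {"dp": [0, 0, 0.15], "delta_rot": [0, 0, 0], "fingers": 0},
    {"dp": [0, 0, 0.15], "delta_rot": [0, 0, 0], "fingers": 0},
    {"dp": [0, 0, 0.15], "delta_rot": [0, 0, 0], "fingers": 0},
    {"dp": [0, 0, 0.1], "delta_rot": [0, 0, 0], "fingers": 0},
  ],
)

```text
clock: 18.4
position: [0.4662, 0.2621, 0.184]
ee_rot: [-0.002, 0.082, 0.997, -0.001]
contact_force: [-0.0, -0.4, -3.0]
width: 0.0106
gripper_force: 70.7
```

>>> servo_tool(
  moves=[
    {"dp": [0, 0, 0], "delta_rot": [0, 0, 0], "fingers": 0},
    {"dp": [0, 0, 0], "delta_rot": [0, 0, 0], "fingers": 0},
    {"dp": [0, 0, 0], "delta_rot": [0, 0, 0], "fingers": 0},
  ],
)

```text
clock: 18.7
position: [0.4682, 0.2639, 0.1876]
ee_rot: [0.001, 0.082, 0.997, 0.001]
contact_force: [0.4, -0.3, -2.8]
width: 0.0108
gripper_force: 70.8
```

>>> servo_tool(
  moves=[
    {"dp": [0.006, 0, 0.05], "delta_rot": [0, 0, 0], "fingers": 0},
    {"dp": [0, 0, 0.05], "delta_rot": [0, 0, 0], "fingers": 0},
    {"dp": [0, 0, 0.04], "delta_rot": [0, 0, 0], "fingers": 0},
    {"dp": [0, 0, 0.02], "delta_rot": [0, 0, 0], "fingers": 0},
    {"dp": [0, 0, 0], "delta_rot": [0, 0, 0], "fingers": 0},
  ],
)

```text
clock: 19.2
position: [0.4655, 0.2641, 0.1531]
ee_rot: [-0.001, 0.081, 0.997, -0.0]
contact_force: [-0.3, -0.8, -2.0]
width: 0.0109
gripper_force: 70.8
```

>>> servo_tool(
  moves=[
    {"dp": [0, 0, 0], "delta_rot": [0, 0, 0], "fingers": 0},
  ],
)

```text
clock: 19.3
position: [0.466, 0.2643, 0.1539]
ee_rot: [-0.001, 0.081, 0.997, 0.0]
contact_force: [0.7, -0.2, -2.3]
width: 0.0105
gripper_force: 70.8
```

>>> servo_tool(
  moves=[
    {"dp": [0, 0, 0.007], "delta_rot": [0, 0, 0], "fingers": 0},
    {"dp": [0, 0, 0.005], "delta_rot": [0, 0, 0], "fingers": 0},
    {"dp": [0, 0, 0], "delta_rot": [0, 0, 0], "fingers": 0},
  ],
)

```text
clock: 19.6
position: [0.4663, 0.2644, 0.1523]
ee_rot: [0.0, 0.081, 0.997, 0.0]
contact_force: [0.1, 0.5, 0.7]
width: 0.0103
gripper_force: 71.3
```

Force has risen from -2.5 N, so the lid has just made contact. I press 1 mm more, release and rise.

>>> servo_tool(
  moves=[
    {"dp": [0, 0, 0.005], "delta_rot": [0, 0, 0], "fingers": 0},
    {"dp": [0, 0, 0], "delta_rot": [0, 0, 0], "fingers": 0},
  ],
)

```text
clock: 19.8
position: [0.4663, 0.2646, 0.1521]
ee_rot: [0.0, 0.081, 0.997, 0.001]
contact_force: [-1.8, 1.0, 6.7]
width: 0.0107
gripper_force: 72.3
```

>>> servo_tool(
  moves=[
    {"dp": [0, 0, 0], "delta_rot": [0, 0, 0], "fingers": 0.5},
    {"dp": [0, 0, 0], "delta_rot": [0, 0, 0], "fingers": 0.5},
    {"dp": [0, 0, 0], "delta_rot": [0, 0, 0], "fingers": 0.5},
    {"dp": [0, 0, -0.1], "delta_rot": [0, 0, 0], "fingers": 0.5},
    {"dp": [0, 0, -0.2], "delta_rot": [0, 0, 0], "fingers": 0.5},
  ],
)

```text
clock: 20.3
position: [0.4642, 0.2633, 0.2082]
ee_rot: [-0.004, 0.081, 0.997, -0.002]
contact_force: [0.9, 0.3, 0.1]
width: 0.0428
gripper_force: 0.0
```

>>> servo_tool(
  moves=[
    {"dp": [0, 0, -0.2], "delta_rot": [0, 0, 0], "fingers": 0.5},
    {"dp": [0, 0, -0.2], "delta_rot": [0, 0, 0], "fingers": 0.5},
    {"dp": [0, 0, -0.1], "delta_rot": [0, 0, 0], "fingers": 0},
    {"dp": [0, 0, 0], "delta_rot": [0, 0, 0], "fingers": 0},
    {"dp": [0, 0, 0], "delta_rot": [0, 0, 0], "fingers": 0},
  ],
)

```text
clock: 20.8
position: [0.4658, 0.264, 0.3102]
ee_rot: [-0.001, 0.081, 0.997, 0.0]
contact_force: [-0.5, 0.5, 0.3]
width: 0.0004
gripper_force: 0.0
```

```bash
python3 - <<'E'
from lev import *
uv,c,g=blob("wrist","seated",.062,.078,.4664,.2633,.070,.12)
im,d,c=load("seated");P=cloud(d,c);q=P[uv[:,1],uv[:,0]]
A=np.c_[q[:,:2]-q[:,:2].mean(0),np.ones(len(q))];print(np.linalg.lstsq(A,q[:,2],rcond=None)[0])
a=np.array([np.cos(np.radians(-9.4)),np.sin(np.radians(-9.4))]);n=np.array([-a[1],a[0]])
X=(P[...,:2]-[.4664,.2633])@a;Y=(P[...,:2]-[.4664,.2633])@n
m=(P[...,2]>.1)&(P[...,2]<.2)&(abs(Y)<.012)&(X>.08)&(X<.16)
for lo in np.arange(.1,.19,.01):
    k=m&(P[...,2]>lo)&(P[...,2]<lo+.01)
    if k.sum()>5: print(round(lo,3),k.sum(),np.percentile(X[k],[5,50,95]).round(4))
E
```

```text
[0.4658 0.264  0.3102] 0.0004063756713468306 20.8
wrist 9816 [250  81] [314 276] z [0.0692 0.0704 0.0716] ((466.7818298339844, 264.3235778808594), (55.72044372558594, 186.46273803710938), 80.61653137207031)
[0.00040569 0.00099072 0.07041576]
0.1 16 [0.1203 0.1219 0.1229]
0.11 18 [0.1227 0.1235 0.1249]
0.12 17 [0.1242 0.125  0.1266]
0.14 21 [0.1164 0.1173 0.118 ]
0.15 257 [0.1177 0.1213 0.1314]
0.16 180 [0.12   0.1321 0.1334]
```

View pics/seated.png

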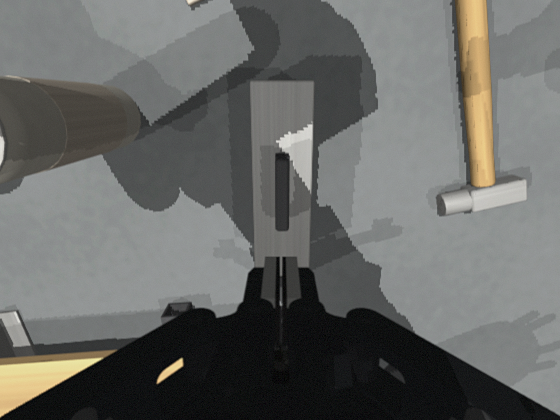

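The lid is seated flat: its plate top measures 70.4 mm, against 70 nominal. In the view it spans rows 81–276, with the clamp hidden behind the fingers near (285,310). Next I swing the clamp down with closed fingers.

>>> servo_tool(
  moves=[
    {"dp": [-0.2, 0, 0], "delta_rot": [0, 0, 0], "fingers": 0},
    {"dp": [-0.2, 0, 0], "delta_rot": [0, 0, 0], "fingers": 0},
    {"dp": [-0.2, 0, 0], "delta_rot": [0, 0, 0], "fingers": 0},
    {"dp": [-0.2, 0, 0], "delta_rot": [0, 0, 0], "fingers": 0},
    {"dp": [-0.105, 0, 0], "delta_rot": [0, 0, 0], "fingers": 0},
  ],
)

```text
clock: 21.35
position: [0.6472, 0.2337, 0.3069]
ee_rot: [-0.002, 0.082, 0.997, -0.001]
contact_force: [-0.5, -0.6, -0.3]
width: 0.0002
gripper_force: 0.0
```

>>> servo_tool(
  moves=[
    {"dp": [0, 0, 0.15], "delta_rot": [0, 0, 0], "fingers": 0},
    {"dp": [0, 0, 0.15], "delta_rot": [0, 0, 0], "fingers": 0},
    {"dp": [0, 0, 0.09], "delta_rot": [0, 0, 0], "fingers": 0},
    {"dp": [0, 0, 0], "delta_rot": [0, 0, 0], "fingers": 0},
    {"dp": [0, 0, 0], "delta_rot": [0, 0, 0], "fingers": 0},
  ],
)

```text
clock: 21.85
position: [0.6443, 0.2347, 0.2309]
ee_rot: [-0.002, 0.081, 0.997, -0.0]
contact_force: [-0.0, -0.4, 0.1]
width: -0.0004
gripper_force: 0.0
```

```bash
cat > cl.py <<'E'
from h import *
p,R,s=pose(); a=np.array([np.cos(np.radians(-9.4)),np.sin(np.radians(-9.4))]);n=np.array([-a[1],a[0]])
q=p[:2]-[.4664,.2633]; print("X",q@a,"Y",q@n,"z",p[2],R[:,2].round(4),s["contact_force"],s["clock"])
E
python3 cl.py
```

```text
X 0.18013953545172026 Y 0.000802352161073952 z 0.2309497291764194 [-3.8e-03 -5.0e-04 -1.0e+00] [-0.0304094  -0.41708585  0.096833  ] 21.85
```

>>> servo_tool(
  moves=[
    {"dp": [0.07, 0, 0], "delta_rot": [0, 0, 0], "fingers": 0},
    {"dp": [0.065, 0, 0], "delta_rot": [0, 0, 0], "fingers": 0},
    {"dp": [0.06, -0.005, 0], "delta_rot": [0, 0, 0], "fingers": 0},
    {"dp": [0.06, -0.005, 0], "delta_rot": [0, 0, 0], "fingers": 0},
    {"dp": [0, 0, 0], "delta_rot": [0, 0, 0], "fingers": 0},
  ],
)

```text
clock: 22.35
position: [0.5922, 0.2415, 0.2335]
ee_rot: [-0.001, 0.081, 0.997, 0.0]
contact_force: [0.4, -0.4, 0.5]
width: 0.0
gripper_force: 0.0
```

>>> servo_tool(
  moves=[
    {"dp": [0.055, 0, 0.01], "delta_rot": [0, 0, 0], "fingers": 0},
    {"dp": [0.05, 0, 0.015], "delta_rot": [0, 0, 0], "fingers": 0},
    {"dp": [0.05, 0, 0.025], "delta_rot": [0, 0, 0], "fingers": 0},
    {"dp": [0.045, 0, 0.03], "delta_rot": [0, 0, 0], "fingers": 0},
    {"dp": [0, 0, 0], "delta_rot": [0, 0, 0], "fingers": 0},
  ],
)

```text
clock: 22.85
position: [0.5519, 0.2477, 0.215]
ee_rot: [-0.003, 0.081, 0.997, -0.001]
contact_force: [-0.1, 0.4, -0.3]
width: 0.0002
gripper_force: 0.0
```

```bash
python3 cl.py; python3 - <<'E'
from h import *
im,d,c=shot("scene"); cv2.imwrite("pics/cl1.png",cv2.resize(im[120:260,200:380,::-1],None,fx=3,fy=3))
E
```

```text
X 0.08689858806105837 Y -0.0014724574131957935 z 0.21499742119727586 [-5.6e-03 -6.0e-04 -1.0e+00] [-0.10866912  0.43806255 -0.30238394] 22.85
```

View pics/cl1.png

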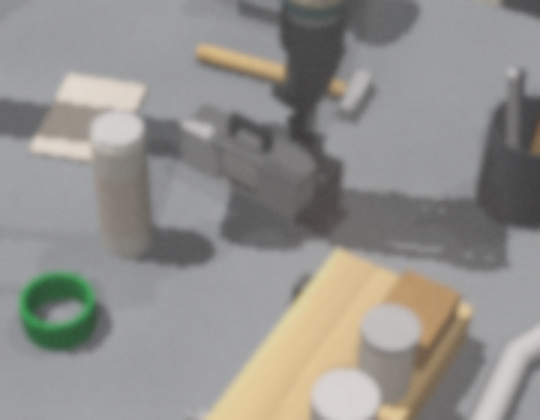

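The gripper stands over the clamp end of the case at about (300,150), but the arm itself is hard to make out. I check it by depth.

```bash
cat > cp.py <<'E'
from cl import *
for nm in("wrist","scene"):
    im,d,c=shot(nm,"cp_"+nm+str(int(s["clock"]*10))); P=cloud(d,c); q=P[...,:2]-[.4664,.2633]; X=q@a; Y=q@n
    print(nm)
    for x0 in np.arange(.0,.17,.01):
        k=(abs(Y)<.012)&(X>x0)&(X<x0+.01)&(P[...,2]>.055)&(P[...,2]<.25)
        if k.sum()>3: print(round(x0,2),k.sum(),np.percentile(P[k][:,2],[2,25,50,75,98]).round(3))
E
python3 cp.py
```

```text
X 0.08764704423257133 Y -0.0014734235612905607 z 0.21531147594843303 [-4.8e-03 -7.0e-04 -1.0e+00] [0.49325864 0.208295   0.09135918] 22.9
wrist
0.0 785 [0.069 0.071 0.103 0.104 0.105]
0.01 746 [0.069 0.071 0.103 0.104 0.106]
0.02 729 [0.069 0.071 0.103 0.104 0.105]
0.03 472 [0.069 0.07  0.071 0.071 0.104]
0.04 604 [0.069 0.07  0.07  0.071 0.072]
0.05 578 [0.069 0.07  0.07  0.071 0.072]
0.06 1928 [0.07  0.071 0.147 0.151 0.233]
0.07 12129 [0.07  0.189 0.215 0.225 0.233]
0.08 1466 [0.07  0.159 0.171 0.183 0.212]
0.09 628 [0.18  0.181 0.191 0.193 0.199]
0.1 7 [0.19  0.19  0.19  0.193 0.194]
scene
0.0 17 [0.063 0.069 0.09  0.098 0.101]
0.01 18 [0.064 0.068 0.08  0.099 0.103]
0.02 19 [0.068 0.078 0.092 0.1   0.105]
0.03 27 [0.064 0.068 0.073 0.087 0.103]
0.04 9 [0.065 0.066 0.068 0.069 0.071]
0.05 10 [0.066 0.066 0.068 0.069 0.073]
0.06 20 [0.065 0.068 0.072 0.141 0.149]
0.07 25 [0.064 0.067 0.118 0.138 0.149]
0.08 25 [0.065 0.068 0.071 0.129 0.19 ]
0.09 51 [0.057 0.116 0.128 0.174 0.242]
0.1 63 [0.099 0.116 0.194 0.226 0.246]
0.11 15 [0.092 0.099 0.102 0.106 0.111]
0.12 25 [0.058 0.072 0.091 0.096 0.099]
0.13 18 [0.056 0.063 0.076 0.088 0.097]
```

The arm is following: its tip is at X≈0.062, z≈0.147, which is about 0.75 rad.

>>> servo_tool(
  moves=[
    {"dp": [0.03, 0.003, 0.035], "delta_rot": [0, 0, 0], "fingers": 0},
    {"dp": [0.03, 0.003, 0.04], "delta_rot": [0, 0, 0], "fingers": 0},
    {"dp": [0.02, 0, 0.045], "delta_rot": [0, 0, 0], "fingers": 0},
    {"dp": [0.02, 0, 0.045], "delta_rot": [0, 0, 0], "fingers": 0},
    {"dp": [0, 0, 0], "delta_rot": [0, 0, 0], "fingers": 0},
  ],
)

```text
clock: 23.5
position: [0.5335, 0.252, 0.1817]
ee_rot: [-0.002, 0.081, 0.997, -0.0]
contact_force: [0.0, -0.6, -0.1]
width: -0.0004
gripper_force: 0.0
```

>>> servo_tool(
  moves=[
    {"dp": [0.01, 0, 0.04], "delta_rot": [0, 0, 0], "fingers": 0},
    {"dp": [0.01, 0, 0.03], "delta_rot": [0, 0, 0], "fingers": 0},
    {"dp": [0, 0, 0], "delta_rot": [0, 0, 0], "fingers": 0},
    {"dp": [0, 0, 0], "delta_rot": [0, 0, 0], "fingers": 0},
  ],
)

```text
clock: 23.9
position: [0.5305, 0.2526, 0.169]
ee_rot: [-0.001, 0.081, 0.997, -0.0]
contact_force: [-0.4, 0.2, -0.6]
width: -0.0001
gripper_force: 0.0
```

```bash
python3 cl.py
```

```text
X 0.06499866289024663 Y -6.624935749629732e-05 z 0.16904860002062927 [-0.0024 -0.     -1.    ] [-0.43546391  0.16895888 -0.6095326 ] 23.9
```

>>> servo_tool(
  moves=[
    {"dp": [0, 0, 0.007], "delta_rot": [0, 0, 0], "fingers": 0},
    {"dp": [0, 0, 0.005], "delta_rot": [0, 0, 0], "fingers": 0},
    {"dp": [0, 0, 0], "delta_rot": [0, 0, 0], "fingers": 0},
  ],
)

```text
clock: 24.2
position: [0.5308, 0.2528, 0.1676]
ee_rot: [-0.001, 0.081, 0.997, 0.0]
contact_force: [-1.8, 0.2, 4.1]
width: 0.0
gripper_force: 1.8
```

>>> servo_tool(
  moves=[
    {"dp": [0, 0, 0.005], "delta_rot": [0, 0, 0], "fingers": 0},
    {"dp": [0, 0, 0], "delta_rot": [0, 0, 0], "fingers": 0},
  ],
)

```text
clock: 24.4
position: [0.5308, 0.2527, 0.1675]
ee_rot: [-0.0, 0.081, 0.997, 0.0]
contact_force: [-3.2, -1.1, 8.6]
width: 0.0
gripper_force: 4.4
```

>>> servo_tool(
  moves=[
    {"dp": [0, 0, 0.006], "delta_rot": [0, 0, 0], "fingers": 0},
    {"dp": [0, 0, 0], "delta_rot": [0, 0, 0], "fingers": 0},
  ],
)

```text
clock: 24.6
position: [0.5307, 0.2528, 0.1674]
ee_rot: [-0.0, 0.081, 0.997, 0.0]
contact_force: [-3.8, -1.5, 14.9]
width: -0.0001
gripper_force: 7.3
```

>>> servo_tool(
  moves=[
    {"dp": [0, 0, -0.05], "delta_rot": [0, 0, 0], "fingers": 0},
    {"dp": [0, 0, -0.15], "delta_rot": [0, 0, 0], "fingers": 0},
    {"dp": [0, 0, -0.2], "delta_rot": [0, 0, 0], "fingers": 0},
    {"dp": [0, 0, -0.2], "delta_rot": [0, 0, 0], "fingers": 0},
    {"dp": [0.2, 0, -0.1], "delta_rot": [0, 0, 0], "fingers": 0},
  ],
)

```text
clock: 25.1
position: [0.4966, 0.2593, 0.3084]
ee_rot: [0.004, 0.083, 0.997, 0.002]
contact_force: [-1.0, 0.9, -0.1]
width: -0.0001
gripper_force: 0.0
```

>>> servo_tool(
  moves=[
    {"dp": [0.2, 0, 0], "delta_rot": [0, 0, 0], "fingers": 0},
    {"dp": [0.1, 0, 0], "delta_rot": [0, 0, 0], "fingers": 0},
    {"dp": [0, 0, 0], "delta_rot": [0, 0, 0], "fingers": 0},
    {"dp": [0, 0, 0], "delta_rot": [0, 0, 0], "fingers": 0},
  ],
)

```text
clock: 25.5
position: [0.4329, 0.269, 0.305]
ee_rot: [0.0, 0.081, 0.997, 0.0]
contact_force: [0.0, -0.1, 0.4]
width: 0.0002
gripper_force: 0.0
```

```bash
python3 cp.py; ls pics | tail -4
```

```text
X -0.03401172585874675 Y 0.00011266171876948318 z 0.30495951681050515 [ 5.e-04  1.e-04 -1.e+00] [ 0.02002136 -0.10547986  0.40995398] 25.5
wrist
0.0 257 [0.069 0.071 0.103 0.104 0.106]
0.01 249 [0.069 0.071 0.103 0.104 0.105]
0.02 106 [0.069 0.07  0.071 0.071 0.072]
0.03 58 [0.069 0.07  0.071 0.071 0.072]
0.12 36 [0.094 0.095 0.095 0.096 0.096]
scene
0.0 19 [0.065 0.067 0.07  0.094 0.102]
0.01 14 [0.063 0.067 0.094 0.101 0.107]
0.02 18 [0.068 0.083 0.094 0.102 0.105]
0.03 21 [0.065 0.068 0.08  0.091 0.103]
0.04 16 [0.065 0.068 0.086 0.092 0.095]
0.05 14 [0.065 0.09  0.092 0.094 0.097]
0.06 11 [0.067 0.083 0.093 0.094 0.095]
0.07 19 [0.065 0.071 0.083 0.093 0.096]
0.08 19 [0.064 0.067 0.083 0.092 0.095]
0.09 18 [0.055 0.065 0.085 0.092 0.096]
0.1 11 [0.084 0.091 0.092 0.095 0.097]
0.11 10 [0.086 0.091 0.094 0.094 0.095]
0.12 20 [0.058 0.069 0.092 0.094 0.097]
0.13 17 [0.057 0.067 0.076 0.086 0.094]
top0.png
w1.png
w2.png
w3.png
```

The clamp arm's top is level at 0.095 m all along, so it is fully down. The lid plate is still at 0.070 m and the robot is clear of everything.

```bash
python3 -c "
from rig import manip; print(manip.sign_off())"
```

```text
the job is handed in; nothing more can be done
None
```

The job is handed in at about 26 s of the 72 s: the level is flat and right way up in its case, the lid is fully seated, the clamp is all the way down, and no bystander was touched.

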